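# Bed a bronze tube in the V-blocks, slide it to the stop and clamp it

## Task

Get the bronze tube ready for cross-drilling: take it from the timber rack and lower it gently into the pair of V-blocks, a little short of the work stop, so that it beds in both Vs. Slide it along the Vs until it bears firmly on the stop, pressing no harder than a careful hand would (about ten newtons is right), let go, and push the red toggle handle fully down to clamp it. Leave the steel tube and the other tools where they are.

Things in the scene. Friction and masses are not known exactly. Their poses are not given: they have to be found in the camera images.
- bronze_tube: The workpiece: a round bronze-coloured tube with a dark scribed line near each end, 36 mm outside diameter, 220 mm long, about 0.6 kg (0.45 to 0.75 kg). Origin at its middle, on its axis; its own y runs along the axis (both ends alike).
- steel_tube: Bystander on the same rack: silver steel tube, 36 mm diameter, 190 mm long. Origin at its middle, on its axis (y).
- rack: Fixed timber rack that holds the two tubes side by side, level, along the rack's own y, 104 mm apart, in notches of two battens. Foot 200 (x) x 150 (y) x 8 mm; battens 22 mm thick at y = -60 and +60 mm, tops 38 mm above the table; tube axes 47.5 mm above the table, free to grip between the battens (98 mm). Origin at the middle of the underside.
- fixture: Fixed drilling fixture: dark green base plate 12 mm thick (x -120 to +45, y -165 to +115 mm) with a pair of V-blocks, a toggle clamp on its -x side (robot side) and the work stop at its -y end. Origin on the table, below the V axis, midway between the V-blocks; own y runs along the Vs, away from the stop.
- vblocks: The two steel V-blocks, origin and axes as fixture. Each 60 mm wide (x), 40 mm long, centred at y = -75 and +75 mm (110 mm free between), 90 degree V along y, 40 mm wide at the top; block tops 54 mm above the table. A bedded 36 mm tube has its axis level along y at x = 0, 59.5 mm above the table. Friction 0.5 to 0.7: a sliding tube drags with about its own weight.
- stop: Bracket of the adjustable work stop, origin at the middle of its foot on the base plate, 140 mm from the fixture's origin towards -y. A disc with a black rubber face (38 mm, towards +y, gives 1 mm per 6 N) on a locked rod sits in it, centred on a bedded tube's axis: its face stands 15 to 45 mm from this origin along +y, different each time and NOT measured. A tube bearing on it has its middle 125 to 155 mm from this origin.
- clamp (a joint): Toggle clamp handle, rad: 0 = open (handle standing 1.1 rad above level, leaning to the fixture's -x), 1.13 = shut (level, pointing to -x), where it locks over centre. The arm with its sprung rubber cap follows: open it stands upright clear of the tube, 170 mm above the table; shut it presses the tube with about 10 N. The handle stays where left; push its upper side down with 2 to 6 N.
- clamp_grip (a point): Point on the handle's axis, 75 mm from its pivot: the red grip is a round bar of 18 mm diameter that runs from 39 to 106 mm from the pivot.
- clamp_pivot (a point): The handle's pivot, fixed, 106 mm above the table at x = -102, y = -75 mm of the fixture. The handle swings in the fixture's upright x-z plane about it; its steel shank is 8 mm wide.
- clamp_pad: The rubber cap (17 mm diameter, 11 mm high) at the end of the clamp's spindle, which comes down on top of the tube.
- wrench: Bystander: steel wrench, 170 mm.
- hammer: Bystander: hammer, 260 mm.
- brush: Bystander: brush, 190 mm.
- wax_tin: Bystander: tin with paper label, 72 mm diameter, 85 mm high.
- plaster_bowl: Bystander: green mixing bowl, 110 mm diameter, 60 mm high.
There are look-alikes about, which are no part of the job. Several things have the shape of the bronze_tube; the one meant has the colours described above.

How it is judged (in metres and radians):
On the way, in this order (a step that is already met when the one before it is completed fails the run):
1. the bronze tube lies bedded in both Vs (within 2 mm, the Vs bearing more than 2 N of it), still more than 4 mm short of the stop's disc, with the clamp open (z of bronze_tube in the frame of fixture between 0.057 and 0.0615 m and x of bronze_tube in the frame of fixture between -0.002 and 0.002 m and angle between the y axis of bronze_tube and the y axis of fixture, either way round below 0.025 rad and distance between bronze_tube and stop_pad_c0 between 0.118 and 0.18 m and value of joint clamp below 0.6 rad and contact force between bronze_tube and vblocks above 2 N), for 0.2 s.
2. slid along the Vs, it bears on the stop's disc with more than 5 N, still bedded, the clamp still open (contact force between bronze_tube and stop_pad_c0 above 5 N and z of bronze_tube in the frame of fixture below 0.0615 m and angle between the y axis of bronze_tube and the y axis of fixture, either way round below 0.025 rad and value of joint clamp below 0.6 rad and contact force between bronze_tube and vblocks above 2 N), for 0.2 s.
At the end, for the whole second after the job is handed in: the bronze tube lies bedded in both Vs (axis within 2 mm of its true place, within 0.025 rad of the Vs), its end within 2 mm of the stop; the toggle handle is down (beyond 0.98 rad) and its pad presses on the tube with more than 5 N; the tube is at rest (z of bronze_tube in the frame of fixture between 0.057 and 0.0615 m and x of bronze_tube in the frame of fixture between -0.002 and 0.002 m and angle between the y axis of bronze_tube and the y axis of fixture, either way round below 0.025 rad and distance between bronze_tube and stop_pad_c0 below 0.116 m and value of joint clamp above 0.98 rad and contact force between bronze_tube and clamp_pad above 5 N and linear speed of bronze_tube below 0.02 m/s); the robot touches nothing.
It fails at once if the tube is driven against the stop with more than 15 N (contact force between bronze_tube and stop_pad_c0 above 15 N).
It fails at once if the tube is dropped or pressed into the V-blocks with more than 45 N (contact force between bronze_tube and vblocks above 45 N).
It fails at once if the steel tube or another bystander is moved by more than 15 mm (distance of any of steel_tube, wrench, hammer, brush, wax_tin, plaster_bowl from where it was at the start of the episode above 0.015 m).
It also fails if it takes over 58 s, if anything falls off the work surface, if the arm or the gripper's body presses on something with over 40 N, if the wrist force passes 120 N, or if a joint passes its speed limit or range.

## Robot

A 6-joint arm with a two-finger parallel gripper is mounted at the origin on the work surface. World frame = base frame: x ahead of the robot, y to its left, z up, the work surface at z = 0. Lengths are in m, angles in degrees, forces in N, time in s.
With the tool pointing down it reaches from about 0.35 to 0.875 m from the base axis. Payload 4.2 kg.
Tool frame: the origin (TCP) lies at the very end of the fingers, on their centre line; the grasp point (between the pads) lies 19 mm behind it; z points along the fingers, y is the line along which they close (so a half turn about z gives the same grasp; the last joint's range is limited). The gripper opens to 87 mm and grips with 3 to 60 N. Pads are 19 mm wide; open, the fingers measure 117 mm over their backs; the gripper's body (75 mm by 190 mm) begins 51 mm behind the grasp point.
Start: joints at [-58.121, 22.042, 0.453, 0, -68.411, -14.817], TCP at [0.183, -0.597, 0.223] pointing down, gripper open.
Joint ranges: [-179.83, 179.83], [-69.29, 118.12], [-61.27, 80.66], [-181.25, 117.63], [-171.15, -9.14], [-177.46, 177.46]. Speed limits (degrees/s): [159.86, 159.86, 180, 180, 180, 180].

## Interface

Orientations are given as a 3x3 rotation matrix whose columns are the frame's x, y, z axes.
In Python, from station import sense, cams, r gives the robot as it stands. The module is installed in compiled form; this text tells all that it offers.
- The arm moves only by the tool step_arm, never from a script. Its argument "targets" is text: rows parted by semicolons, each of 4 numbers parted by spaces: the shift along the tool's x, y, z in cm, then the turn about the tool's z in degrees. In form: x y z turn; .... A call has 1 to 12 rows; each row shifts and turns the commanded pose from where the row before left it, along the tool's axes as they then stand; what a row does not reach is not made up. A row lasts 1/12 s, in which the tool goes at most 41.7 mm and 7.16 degrees, less where a joint would pass 70% of its speed; a pose out of reach is approached as far as the arm can. A call with a gripper value outside its range is refused whole. "claw" is the finger opening in cm, from 0 to 8.7, set as the call begins (left out, the last holds). The fingers move at their own pace and stop on an object; the grip force is fixed at half the most. Time passes only in rows, so rows that do not move let the fingers close. It gives the time, the measured TCP pose, the force, the opening and the grip force at its end, in the units of the state.
- sense(): the state, without advancing time (a new reading comes with each control period).
- cams.capture(name): name is "side" or "top" or "wrist"; returns a dict with "frame" (480x640x3 uint8, blue, green, red), "vertical_fov" (degrees; the focal length in pixels is half the picture's height over the tangent of half this angle, whatever the lens; pixels are square), "cx", "cy" (the principal point, pixels), "eye" and "rotation" of the camera in the world; the wrist camera has in their place "tool_from_camera" (4x4, takes a point from camera to tool coordinates, whose origin is the TCP and whose axes are the flange's). Camera axes: x right, y down, z forward; pixel columns grow to the right and rows downward; lengths in m; the calibration is good to about 2 mm. The wrist camera is an equidistant fisheye: a pixel r from the principal point sees the ray r / f radians off the axis. A picture is of the moment at which its call begins: read the wrist's pose just before it. There is no depth.
- r.finish_job(): hands the job in; it is judged then, once.
The state is a dict: "time_s": time; "joints": joint angles; "joint_velocities": joint speeds; "effort": joint torques, N m; "tcp_pos": TCP position; "ee_rot": TCP orientation; "wrist_force": force on the tool from outside, world axes, zero at the start; "moment": the same for the moment, N m; "gripper_width": opening from 0.0 (shut) to 1.0 (fully open); "gripper_force": force on a finger pad.
Only numpy, scipy, OpenCV 4.12 (cv2) and the standard library are available. Lean on these libraries where they do the work, as an engineer would, in place of code of your own. Each camera call takes 0.05 s, during which the arm holds its last target. There are 200 camera calls.

## Working session

There is one attempt and no reset: what is moved stays moved. The work goes in short steps, Python scripts to look and compute and a tool call to move; the robot and the scene stay as the last step left them, time stands still between calls to the robot, and variables do not carry over. Pictures are saved under pics/ and viewed, at most 10 in all, crops included, and the job is handed in when it is done.

Besides the shell and the picture viewer there is one more tool, called after "Request:" by a JSON object that holds its "api" and its "payload". step_arm: Moves the arm, as the interface text tells. Its arguments: {"type":"object","properties":{"targets":{"type":"string"},"claw":{"type":"number"}},"required":["targets"]}

```bash
mkdir -p pics; cat > h.py <<'E'
import numpy as np, cv2, pickle
from station import sense, cams, r
def cap(n,f):
    s=sense(); c=cams.capture(n); c['s']=s
    pickle.dump(c,open(f'pics/{f}.pkl','wb')); cv2.imwrite(f'pics/{f}.png',c['frame']); return c
def load(f): return pickle.load(open(f'pics/{f}.pkl','rb'))
def ray(c,u,v):
    f=240/np.tan(np.radians(c['vertical_fov'])/2); d=np.array([u-c['cx'],v-c['cy']])/f
    if 'eye' in c:
        return np.array(c['eye']),np.array(c['rotation'])@np.array([d[0],d[1],1])
    t=np.linalg.norm(d); k=np.sin(t)/t if t>1e-9 else 1
    p=np.array([d[0]*k,d[1]*k,np.cos(t)]); T=np.array(c['tool_from_camera']); s=c['s']; R=np.array(s['ee_rot'])
    return np.array(s['tcp_pos'])+R@T[:3,3], R@T[:3,:3]@p
def at(c,u,v,z):
    e,d=ray(c,u,v); return e+d*(z-e[2])/d[2]
def proj(c,P):
    P=np.array(P,float); f=240/np.tan(np.radians(c['vertical_fov'])/2)
    if 'eye' in c:
        p=np.array(c['rotation']).T@(P-np.array(c['eye'])); return c['cx']+f*p[0]/p[2],c['cy']+f*p[1]/p[2]
    T=np.array(c['tool_from_camera']); s=c['s']
    q=np.array(s['ee_rot']).T@(P-np.array(s['tcp_pos'])); p=T[:3,:3].T@(q-T[:3,3])
    t=np.arctan2(np.hypot(p[0],p[1]),p[2]); n=np.hypot(p[0],p[1]); return c['cx']+f*t*p[0]/n,c['cy']+f*t*p[1]/n
E
python3 - <<'E'
from h import *
for n in ['top','side']:
    c=cap(n,n); print(n,c['vertical_fov'],c['cx'],c['cy'],c['eye'],np.round(c['rotation'],3).tolist())
s=sense(); print(np.round(s['ee_rot'],3).tolist(),s['tcp_pos'],s['time_s'],s['wrist_force'])
E
```

```text
top 42.281489383650126 324.00730155671266 244.54277937665339 [ 0.37703324 -0.08705749  1.72973195] [[0.024, -0.997, 0.08], [-1.0, -0.023, 0.005], [-0.003, -0.08, -0.997]]
side 51.388332767512026 311.9620379827332 234.28441082503824 [0.18650538 0.60887575 0.97153514] [[-0.923, -0.283, 0.262], [-0.385, 0.687, -0.616], [-0.005, -0.67, -0.743]]
[[-0.956, -0.293, -0.001], [-0.293, 0.956, 0.002], [0.0, 0.002, -1.0]] [ 0.18323917 -0.59698747  0.22159976] 0.1 [0.09108059 0.18356564 0.62635497]
```

View pics/top.png

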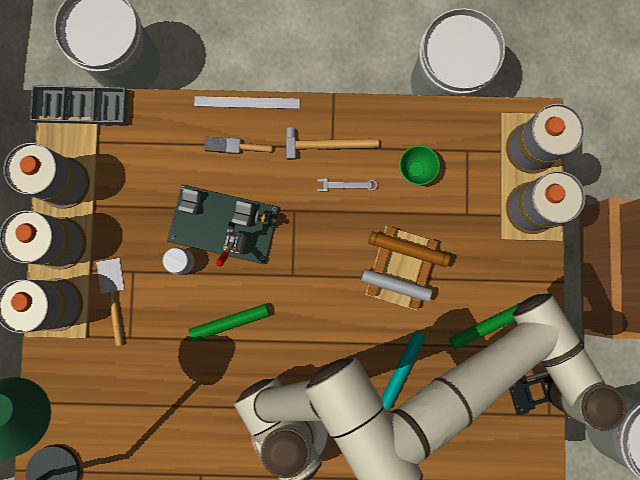

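View pics/side.png

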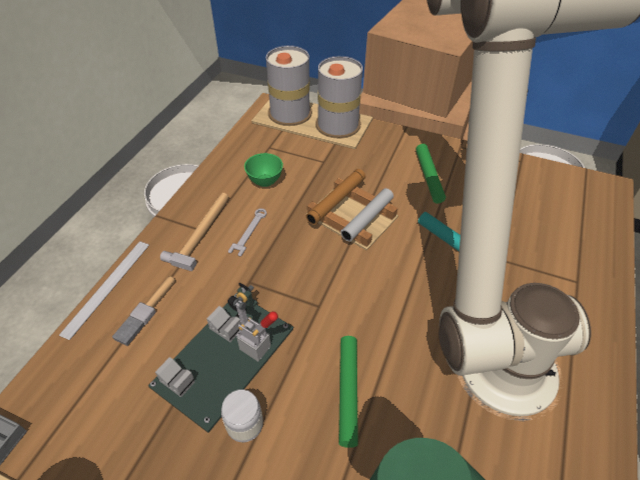

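Side by side: candidates are the bronze tube (top px 371,238–450,260), silver tube (363,278–433,294), green tubes (230,322; 483,326) and a teal tube (405,370). Only the first is bronze, and it lies on the rack. I'll confirm that in an enlarged crop that also shows the fixture.

```bash
python3 - <<'E'
from h import *
c=load('top'); I=c['frame']
A=cv2.resize(I[175:275,160:292],None,fx=6,fy=6,interpolation=2)[:,:]
B=cv2.resize(I[220:312,355:460],None,fx=6,fy=6,interpolation=2)
cv2.imwrite('pics/fix.png',A); cv2.imwrite('pics/rack.png',B)
# bronze tube
h=cv2.cvtColor(I,cv2.COLOR_BGR2HSV)
for (u,v) in [(371,238),(450,260)]: print(at(c,u,v,0.0475))
for (u,v) in [(363,278),(433,294)]: print(at(c,u,v,0.0475))
for (u,v) in [(185,185),(285,207),(270,262),(167,240)]: print(at(c,u,v,0.012))
E
```

```text
[ 0.53218797 -0.20590655  0.0475    ]
[ 0.47729145 -0.4210904   0.0475    ]
[ 0.42298711 -0.18617523  0.0475    ]
[ 0.38428545 -0.37591269  0.0475    ]
[0.6722876  0.31472494 0.012     ]
[0.61670636 0.03297287 0.012     ]
[0.46217109 0.07013651 0.012     ]
[0.51664914 0.35838175 0.012     ]
```

View pics/fix.png

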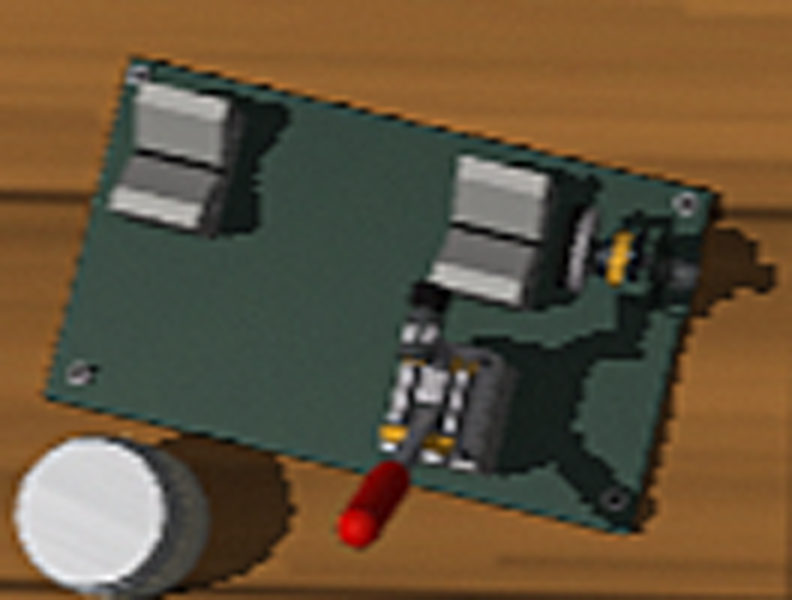

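View pics/rack.png

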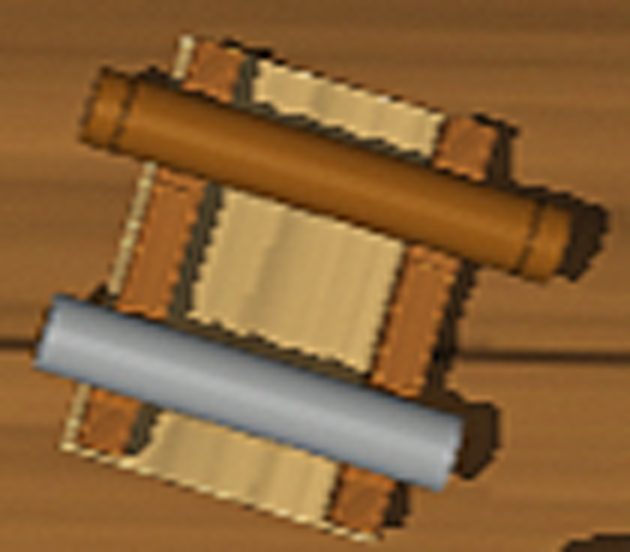

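The top view shows the bronze tube with scribed lines (rack crop 95,108 – 560,245), with its stop end pointing the same way as the fixture's. The fixture plate corners are in the crop at (130,58), (717,190), (632,530) and (47,398), and the red handle is at (375,500). I'll fit the poses and turn the gripper first.

Request:
{"api": "step_arm", "payload": {"targets": "0 0 0 -7.1; 0 0 0 -7.1; 0 0 0 -7.1; 0 0 0 -7.1; 0 0 0 -7.1; 0 0 0 -7.1; 0 0 0 -7.1; 0 0 0 -7.1; 0 0 0 -1.4; 0 0 0 0", "claw": 8.7}}

```text
time_s: 0.93
tcp_pos: [0.1833, -0.5972, 0.2221]
ee_rot: [[-0.256, -0.967, -0.0], [-0.967, 0.256, 0.001], [-0.001, 0.001, -1.0]]
wrist_force: [-1.0, -0.5, 0.7]
gripper_width: 1.001
gripper_force: 0.0
```

```bash
cat >> h.py <<'E'
def yd(a): a=np.radians(a); return np.array([-np.sin(a),np.cos(a),0])
def F(p,q):  # planar pose (x,y,yawdeg), local point -> world
    a=np.radians(p[2]); c,s=np.cos(a),np.sin(a); return np.array([p[0]+c*q[0]-s*q[1],p[1]+s*q[0]+c*q[1],q[2]])
def fit(c,pts,pix,p0):
    from scipy.optimize import least_squares
    f=lambda p:np.ravel([np.subtract(proj(c,F(p,q)),u) for q,u in zip(pts,pix)])
    o=least_squares(f,p0,x_scale=[.01,.01,1],loss='soft_l1'); return o.x,f(o.x).reshape(-1,2)
def toolshift(target,s=None):
    s=s or sense(); return 100*np.array(s['ee_rot']).T@(np.array(target)-np.array(s['tcp_pos']))
E
python3 - <<'E'
from h import *
c=load('top')
pix=[(160+a/6,175+b/6) for a,b in [(130,58),(717,190),(632,530),(47,398)]]
pts=[(.045,.115,.012),(.045,-.165,.012),(-.12,-.165,.012),(-.12,.115,.012)]
p,res=fit(c,pts,pix,[.56,.2,-13]); print('fixture',p,np.round(res,1).tolist())
b=[at(c,355+a/6,220+e/6,.0475) for a,e in [(95,108),(562,247)]]
print('tube',np.mean(b,0),np.linalg.norm(b[0]-b[1]),np.degrees(np.arctan2(-(b[0]-b[1])[0],(b[0]-b[1])[1])))
g=np.linalg.inv
for u in [(572,250),(568,285),(580,215)]:
    w=at(c,160+u[0]/6,175+u[1]/6,.0595); d=w[:2]-p[:2]; a=np.radians(p[2]); print('stop loc',np.array([[np.cos(a),np.sin(a)],[-np.sin(a),np.cos(a)]])@d)
s=sense(); print(s['joints'],np.round(s['ee_rot'],3).tolist(),s['tcp_pos'])
m=np.mean(b,0); print('shift',toolshift([m[0],m[1],.2]))
E
```

```text
fixture [  0.60708959   0.21985627 -11.48998972] [[0.2, -0.4], [-0.3, -0.4], [0.3, 0.6], [-0.2, 0.2]]
tube [ 0.5031083  -0.31147768  0.0475    ] 0.21987425968645227 -15.332228332701499
stop loc [-0.00274621 -0.11337576]
stop loc [-0.01862393 -0.11528713]
stop loc [ 0.0135567  -0.11322533]
[-5.81194172e+01  2.20630136e+01  4.20803198e-01 -9.54345324e-03
 -6.84128696e+01  4.32799513e+01] [[-0.256, -0.967, -0.0], [-0.967, 0.256, 0.001], [-0.001, 0.001, -1.0]] [ 0.18332361 -0.59721965  0.2220827 ]
shift [-35.81096415 -23.59283059   2.22190092]
```

Request:
{"api": "step_arm", "payload": {"targets": "-3 -2 0 0; -3 -2 0 0; -3 -2 0 0; -3 -2 0 0; -3 -2 0 0; -3 -2 0 0; -3 -2 0 0; -3 -2 0 0; -3 -2 0 0; -3 -2 0 0; -3 -2 0 0; -2.8 -1.6 0 0"}}

```text
time_s: 1.93
tcp_pos: [0.5042, -0.3097, 0.2224]
ee_rot: [[-0.257, -0.967, 0.0], [-0.967, 0.257, -0.0], [0.0, -0.0, -1.0]]
wrist_force: [0.6, -1.0, -0.3]
gripper_width: 0.999
gripper_force: 0.0
```

Request:
{"api": "step_arm", "payload": {"targets": "0 0 0 0; 0 0 0 0"}}

```text
time_s: 2.1
tcp_pos: [0.5037, -0.3099, 0.2221]
ee_rot: [[-0.254, -0.967, -0.001], [-0.967, 0.254, 0.0], [-0.0, 0.001, -1.0]]
wrist_force: [-0.2, -0.2, -0.1]
gripper_width: 0.998
gripper_force: 0.0
```

```bash
python3 - <<'E'
from h import *
c=cap('wrist','w1'); s=c['s']; print(s['tcp_pos'],s['wrist_force'],np.round(c['tool_from_camera'],3).tolist(),c['vertical_fov'])
a=np.radians(-15.3); m=np.array([.5031,-.3115]); d=np.array([-np.sin(a),np.cos(a)])
for k in (-.11,0,.11): print(k,proj(c,[*(m+k*d),.0475]))
E
```

```text
[ 0.50371177 -0.30987069  0.22211181] [-0.17131541 -0.20336912 -0.1427382 ] [[-0.0, -0.955, -0.298, 0.083], [1.0, -0.0, -0.0, 0.001], [-0.0, -0.298, 0.955, -0.162], [0.0, 0.0, 0.0, 1.0]] 65.70646984690485
-0.11 (np.float64(320.1577366293961), np.float64(96.89927903993689))
0 (np.float64(318.9491274971664), np.float64(216.64106729030073))
0.11 (np.float64(317.9971916272979), np.float64(320.69926179421))
```

View pics/w1.png

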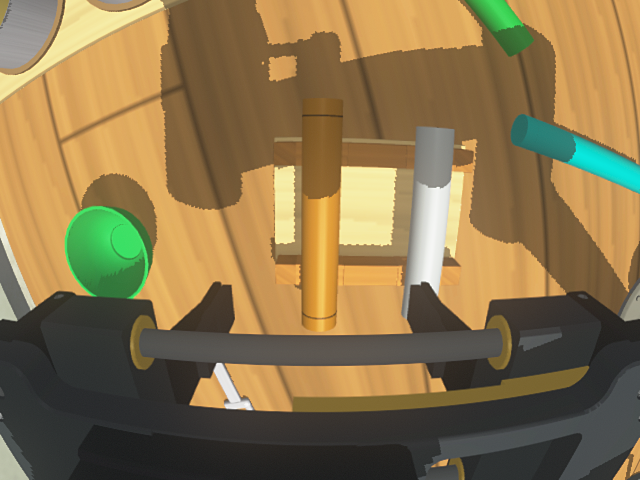

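The tube lies parallel to the fingers, with its ends at (323,99) and (319,327), within about 3 px of prediction. I'll grip about 8 mm to the +y side of its middle so the gripper stays clear of the clamp.

Request:
{"api": "step_arm", "payload": {"targets": "-0.9 0.2 1 0; 0 0 3 0; 0 0 3 0; 0 0 3 0; 0 0 3 0; 0 0 2.5 0; 0 0 1.5 0; 0 0 1 0; 0 0 0.8 0; 0 0 0.5 0; 0 0 0 0; 0 0 0 0"}}

```text
time_s: 3.15
tcp_pos: [0.5035, -0.3025, 0.0303]
ee_rot: [[-0.255, -0.967, 0.001], [-0.967, 0.255, -0.001], [0.0, -0.001, -1.0]]
wrist_force: [0.2, -0.2, 0.9]
gripper_width: 1.0
gripper_force: 0.0
```

Request:
{"api": "step_arm", "payload": {"targets": "0 0 0 0; 0 0 0 0; 0 0 0 0; 0 0 0 0; 0 0 0 0; 0 0 0 0; 0 0 0 0; 0 0 0 0; 0 0 0 0; 0 0 0 0", "claw": 2.5}}

```text
time_s: 3.98
tcp_pos: [0.5055, -0.3027, 0.0302]
ee_rot: [[-0.254, -0.967, 0.005], [-0.967, 0.254, -0.002], [0.0, -0.005, -1.0]]
wrist_force: [4.4, -1.3, -0.9]
gripper_width: 0.407
gripper_force: 29.9
```

Request:
{"api": "step_arm", "payload": {"targets": "0 0 -0.5 0; 0 0 -1 0; 0 0 -1.5 0; 0 0 -2 0; 0 0 -2.5 0; 0 0 -3 0; 0 0 -3 0; 0 0 -3 0; 0 0 -2.5 0; 0 0 -2 0; 0 0 -1 0; 0 0 0 0"}}

```text
time_s: 4.98
tcp_pos: [0.503, -0.3021, 0.2517]
ee_rot: [[-0.255, -0.967, 0.003], [-0.967, 0.255, -0.001], [-0.0, -0.003, -1.0]]
wrist_force: [0.4, -0.4, -4.8]
gripper_width: 0.404
gripper_force: 29.9
```

Request:
{"api": "step_arm", "payload": {"targets": "-1.5 0 0 0; -2.5 0.2 0 -0.5; -3.2 0.2 0 -0.5; -3.2 0.2 0 -0.5; -3.2 0.2 0 -0.5; -3.2 0.2 0 -0.5; -3.2 0.2 0 -0.5; -3.2 0.2 0 -0.2; -3.2 0.2 0 0; -3.2 0.2 0 0; -3.2 0.2 0 0; -3.2 0.2 0 0"}}

```text
time_s: 5.98
tcp_pos: [0.5586, 0.0552, 0.2468]
ee_rot: [[-0.2, -0.98, -0.006], [-0.98, 0.2, -0.001], [0.002, 0.006, -1.0]]
wrist_force: [0.8, 0.2, -4.9]
gripper_width: 0.408
gripper_force: 29.9
```

Request:
{"api": "step_arm", "payload": {"targets": "-3.2 0.2 0 0; -3.2 0.2 0 0; -3.2 0.2 0 0; -3.2 0.2 0 0; -3 0 0 0; -2 0 0 0; -1 0 0 0; 0 0 0 0; 0 0 0 0; 0 0 0 0"}}

```text
time_s: 6.82
tcp_pos: [0.5895, 0.2384, 0.2483]
ee_rot: [[-0.201, -0.98, -0.003], [-0.98, 0.201, -0.002], [0.002, 0.002, -1.0]]
wrist_force: [-0.3, -0.7, -4.6]
gripper_width: 0.404
gripper_force: 29.9
```

```bash
python3 - <<'E'
from h import *
c=cap('wrist','w2'); s=c['s']; print(s['time_s'],s['tcp_pos'],s['wrist_force'],s['gripper_force'],np.round(s['ee_rot'],3).tolist())
p=[.607,.220,-11.5]
I=c['frame'].copy()
for q in [(.045,-.165,.012),(.045,.115,.012),(-.12,-.165,.012),(-.12,.115,.012)]+[(x,y,.054) for x in(-.03,-.02,.02,.03) for y in(-.095,-.055,.055,.095)]+[(.019,-.113,.0595),(-.019,-.113,.0595),(0,-.113,.0785)]:
    u,v=proj(c,F(p,q)); cv2.circle(I,(int(u),int(v)),2,(255,0,255),-1)
cv2.imwrite('pics/w2o.png',cv2.resize(I,(800,600)))
E
```

```text
6.8167 [0.58947118 0.23843301 0.24833935] [-0.29375718 -0.68127219 -4.61866969] 29.94174225081224 [[-0.201, -0.98, -0.003], [-0.98, 0.201, -0.002], [0.002, 0.002, -1.0]]
```

View pics/w2o.png

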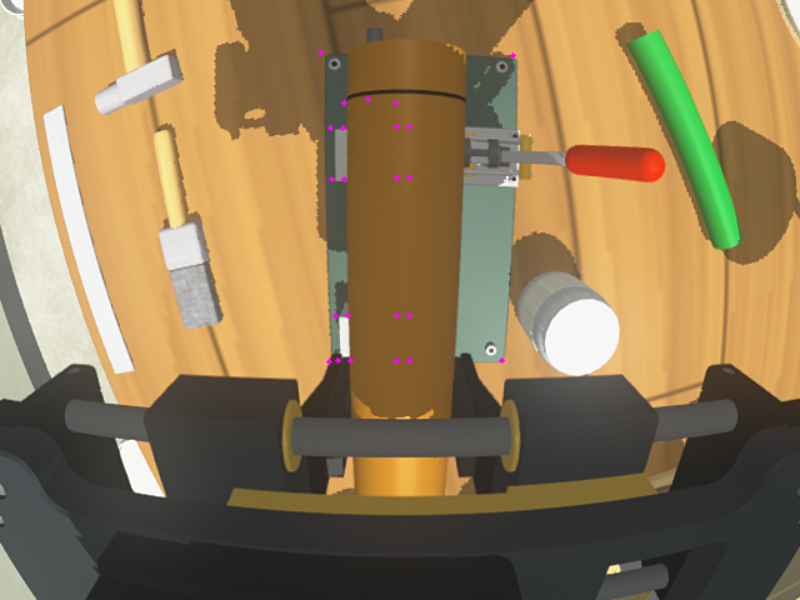

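```bash
python3 - <<'E'
from h import *
c=load('w2'); s=c['s']; R=np.array(s['ee_rot']); t=np.array(s['tcp_pos'])
I=c['frame']; h=cv2.cvtColor(I,cv2.COLOR_BGR2HSV)
# green plate right & left edges per row, tube edges per row
hh,ss,vv=[h[...,i].astype(int) for i in range(3)]
g=(hh>60)&(hh<100)&(ss>40)&(vv<140); b=(hh>5)&(hh<18)&(ss>170)
for y in (50,56,62,90,160,180,200,220,240,260,280,300):
    gx=np.where(g[y,250:425])[0]+250; bx=np.where(b[y,255:400])[0]+255
    bx=bx[(bx>270)&(bx<378)]
    print(y,gx.min() if len(gx) else 0,gx.max() if len(gx) else 0,bx.min() if len(bx) else 0,bx.max() if len(bx) else 0)
pix=[(327*.8,55*.8),(518*.8,57*.8),(506*.8,363*.8)]
pts=[(.045,-.165,.012),(-.12,-.165,.012),(-.12,.115,.012)]
p,res=fit(c,pts,pix,[.607,.22,-11.5]); print(p,np.round(res,1).tolist())
for z in(-.019,):
  for y,l,rr in [(150,349*.8,465*.8),(300,350*.8,458*.8)]:
    f=240/np.tan(np.radians(c['vertical_fov'])/2)
    # tube bisector ray vs axis at tool z=-.019
    P=[]
    d1=ray(c,l,y)[1]; d2=ray(c,rr,y)[1]; e=ray(c,l,y)[0]; d=d1/np.linalg.norm(d1)+d2/np.linalg.norm(d2)
    zt=t[2]+.019; q=e+d*(zt-e[2])/d[2]; print('tube axis in tool',R.T@(q-t))
E
```

```text
50 411 412 280 371
56 389 412 280 368
62 410 412 279 371
90 398 412 279 370
160 0 0 281 351
180 0 0 279 344
200 263 263 283 338
220 264 269 280 342
240 0 0 292 340
260 0 0 280 341
280 266 266 281 348
300 0 0 285 352
[  0.60309513   0.22248993 -11.63405059] [[-1.1, -0.3], [0.7, 0.8], [0.1, -0.5]]
tube axis in tool [ 0.07474166  0.00343929 -0.01882228]
tube axis in tool [ 0.01168572  0.00264526 -0.01896722]
```

Request:
{"api": "step_arm", "payload": {"targets": "-0.3 -1 0 0; -0.2 -1 0 0; 0 0 1 0; 0 0 2 0; 0 0 2.5 0; 0 0 2.5 0; 0 0 2.5 0; 0 0 2.5 0; 0 0 2 0; 0 0 1 0; 0 0 0 0; 0 0 0 0"}}

```text
time_s: 7.87
tcp_pos: [0.611, 0.2401, 0.0897]
ee_rot: [[-0.2, -0.98, 0.0], [-0.98, 0.2, -0.001], [0.001, -0.0, -1.0]]
wrist_force: [0.1, -0.6, -3.7]
gripper_width: 0.405
gripper_force: 29.9
```

```bash
python3 - <<'E'
from h import *
s=sense(); print(s['time_s'],s['tcp_pos'],s['wrist_force'],np.round(s['ee_rot'],3).tolist())
p=[.6066,.2207,-11.55]
print('to go cm',toolshift(F(p,(0,.019,.0422)),s))
c=cap('wrist','w3'); t=cap('top','t3')
A=c['frame']; B=cv2.resize(t['frame'][165:285,150:300],None,fx=4,fy=4,interpolation=2)
cv2.imwrite('pics/w3.png',A); cv2.imwrite('pics/t3c.png',B)
E
```

```text
7.8667 [0.61100096 0.24010442 0.08974815] [ 0.06898883 -0.62401707 -3.73944777] [[-0.2, -0.98, 0.0], [-0.98, 0.2, -0.001], [0.001, -0.0, -1.0]]
to go cm [0.0865712  0.04346726 4.75485794]
```

View pics/w3.png

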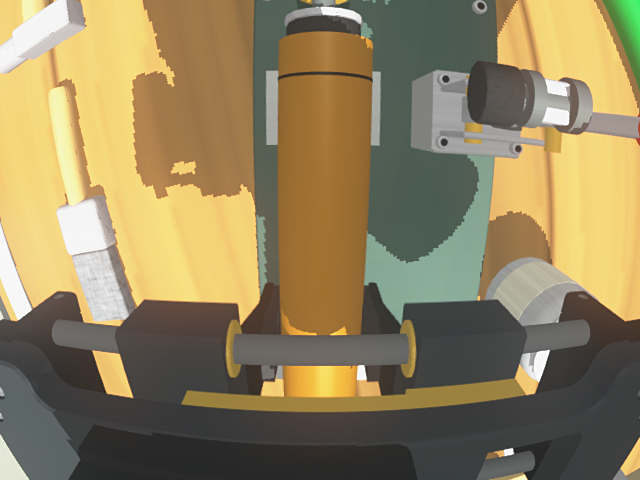

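Tube is centred over the Vs (tube cols 279–373, block edges 266/380), with the stop disc ahead at (325,15). I'll lower gently.

Request:
{"api": "step_arm", "payload": {"targets": "0 0 1 0; 0 0 1.2 0; 0 0 0.8 0; 0 0 0.5 0; 0 0 0.3 0; 0 0 0.2 0; 0 0 0.1 0; 0 0 0.1 0; 0 0 0.1 0; 0 0 0.1 0; 0 0 0 0; 0 0 0 0"}}

```text
time_s: 8.97
tcp_pos: [0.6109, 0.2406, 0.0457]
ee_rot: [[-0.2, -0.98, 0.0], [-0.98, 0.2, 0.0], [-0.0, -0.0, -1.0]]
wrist_force: [-0.8, 0.9, -4.2]
gripper_width: 0.409
gripper_force: 29.9
```

Request:
{"api": "step_arm", "payload": {"targets": "0 0 0.1 0; 0 0 0.1 0; 0 0 0.1 0; 0 0 0 0; 0 0 0 0"}}

```text
time_s: 9.38
tcp_pos: [0.611, 0.2406, 0.0427]
ee_rot: [[-0.2, -0.98, 0.0], [-0.98, 0.2, -0.0], [0.0, -0.0, -1.0]]
wrist_force: [-0.2, -0.4, -3.2]
gripper_width: 0.406
gripper_force: 29.9
```

Request:
{"api": "step_arm", "payload": {"targets": "0 0 0.05 0; 0 0 0.05 0; 0 0 0 0; 0 0 0 0"}}

```text
time_s: 9.72
tcp_pos: [0.6111, 0.2406, 0.0425]
ee_rot: [[-0.199, -0.98, 0.001], [-0.98, 0.199, -0.0], [-0.0, -0.001, -1.0]]
wrist_force: [-1.5, -1.5, 3.0]
gripper_width: 0.402
gripper_force: 29.9
```

Request:
{"api": "step_arm", "payload": {"targets": "0 0 0.05 0; 0 0 0.05 0; 0 0 0 0; 0 0 0 0"}}

```text
time_s: 10.05
tcp_pos: [0.6111, 0.2406, 0.0424]
ee_rot: [[-0.199, -0.98, 0.001], [-0.98, 0.199, -0.0], [-0.0, -0.001, -1.0]]
wrist_force: [-5.0, -2.9, 6.9]
gripper_width: 0.407
gripper_force: 29.9
```

Request:
{"api": "step_arm", "payload": {"targets": "0 0 0 0; 0 0.1 -0.1 0; 0 0 0 0; 0 0 0 0; 0 0 0 0; 0 0 0 0", "claw": 4.8}}

```text
time_s: 10.55
tcp_pos: [0.61, 0.2409, 0.0413]
ee_rot: [[-0.2, -0.98, 0.0], [-0.98, 0.2, 0.0], [-0.0, -0.0, -1.0]]
wrist_force: [0.5, -0.5, -0.6]
gripper_width: 0.55
gripper_force: 0.0
```

Request:
{"api": "step_arm", "payload": {"targets": "0 0 0 0; 0 0 0 0; 0 0 0 0; 0 0 0 0; 0 0 0 0; 0 0 0 0", "claw": 2.5}}

```text
time_s: 11.05
tcp_pos: [0.6105, 0.2408, 0.0416]
ee_rot: [[-0.2, -0.98, 0.001], [-0.98, 0.2, 0.0], [-0.001, -0.001, -1.0]]
wrist_force: [3.5, -1.3, -1.3]
gripper_width: 0.403
gripper_force: 30.0
```

Request:
{"api": "step_arm", "payload": {"targets": "0.1 -0.05 0 0; 0.1 0 0 0; 0.1 0 0 0; 0.1 0 0 0; 0.1 0 0 0; 0.1 0 0 0; 0.1 0 0 0; 0.1 0 0 0"}}

```text
time_s: 11.72
tcp_pos: [0.6088, 0.2328, 0.0416]
ee_rot: [[-0.2, -0.98, 0.0], [-0.98, 0.2, 0.0], [-0.0, -0.0, -1.0]]
wrist_force: [1.5, 3.3, -1.4]
gripper_width: 0.407
gripper_force: 30.0
```

```bash
python3 - <<'E'
from h import *
c=cap('wrist','w4'); s=c['s']; R=np.array(s['ee_rot']); print(np.round(R.T@s['wrist_force'],2), s['tcp_pos'])
p=[.6066,.2207,-11.55]
print('local y gripper', (np.array(s['tcp_pos'])[:2]-p[:2])@yd(p[2])[:2])
cv2.imwrite('pics/w4c.png',cv2.resize(c['frame'][0:150,220:420],None,fx=4,fy=4,interpolation=2))
E
```

```text
[-3.51 -0.85  1.38] [0.60882464 0.23280229 0.04157487]
local y gripper 0.012302642356109552
```

View pics/w4c.png

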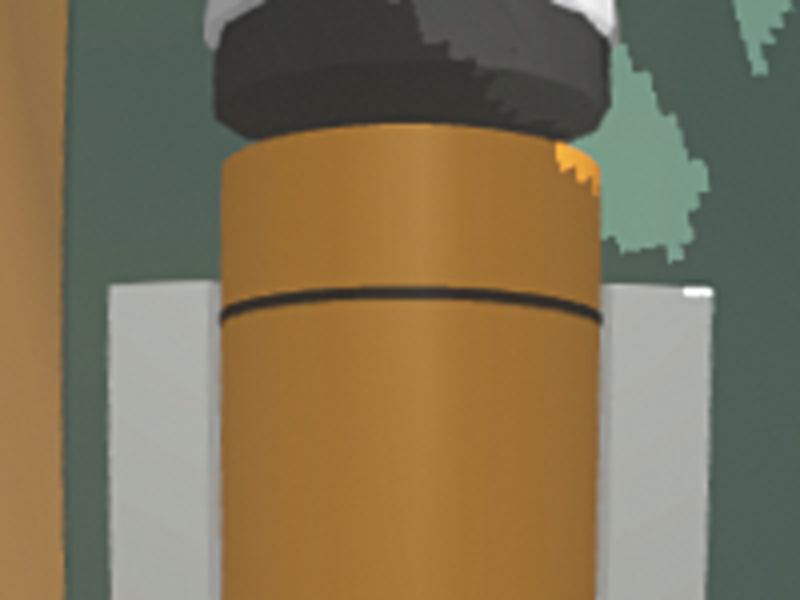

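Tube is bedded in both Vs: its sides are symmetric between the block tops at crop cols 110–712. About 6 mm of gap is left to the disc (rim row 65, tube end row 125). Drag is about 3.5 N.

Request:
{"api": "step_arm", "payload": {"targets": "0.1 0 0 0; 0.1 0 0 0; 0.1 0 0 0; 0.05 0 0 0; 0.05 0 0 0; 0 0 0 0"}}

```text
time_s: 12.27
tcp_pos: [0.608, 0.2288, 0.0416]
ee_rot: [[-0.2, -0.98, -0.0], [-0.98, 0.2, -0.0], [0.0, -0.0, -1.0]]
wrist_force: [2.5, 2.7, -1.3]
gripper_width: 0.404
gripper_force: 30.0
```

Request:
{"api": "step_arm", "payload": {"targets": "0.05 0 0 0; 0.05 0 0 0; 0 0 0 0"}}

```text
time_s: 12.52
tcp_pos: [0.6078, 0.2279, 0.0416]
ee_rot: [[-0.2, -0.98, 0.0], [-0.98, 0.2, 0.0], [-0.0, -0.0, -1.0]]
wrist_force: [1.8, 2.5, -1.3]
gripper_width: 0.408
gripper_force: 30.0
```

Request:
{"api": "step_arm", "payload": {"targets": "0.05 0 0 0; 0.05 0 0 0; 0 0 0 0"}}

```text
time_s: 12.77
tcp_pos: [0.6076, 0.2272, 0.0416]
ee_rot: [[-0.2, -0.98, 0.0], [-0.98, 0.2, 0.0], [-0.0, -0.0, -1.0]]
wrist_force: [1.9, 3.3, -1.7]
gripper_width: 0.404
gripper_force: 30.0
```

Request:
{"api": "step_arm", "payload": {"targets": "0.05 0 0 0; 0.05 0 0 0; 0 0 0 0"}}

```text
time_s: 13.02
tcp_pos: [0.6076, 0.2267, 0.0416]
ee_rot: [[-0.2, -0.98, 0.001], [-0.98, 0.2, 0.001], [-0.001, -0.001, -1.0]]
wrist_force: [2.1, 5.1, -2.7]
gripper_width: 0.406
gripper_force: 30.0
```

Request:
{"api": "step_arm", "payload": {"targets": "0.05 0 0 0; 0.05 0 0 0; 0 0 0 0"}}

```text
time_s: 13.27
tcp_pos: [0.6075, 0.2264, 0.0416]
ee_rot: [[-0.2, -0.98, 0.001], [-0.98, 0.2, 0.002], [-0.002, -0.001, -1.0]]
wrist_force: [1.5, 5.8, -3.1]
gripper_width: 0.404
gripper_force: 30.0
```

Request:
{"api": "step_arm", "payload": {"targets": "0.05 0 0 0; 0.03 0 0 0; 0 0 0 0"}}

```text
time_s: 13.52
tcp_pos: [0.6075, 0.2262, 0.0416]
ee_rot: [[-0.2, -0.98, 0.002], [-0.98, 0.2, 0.003], [-0.003, -0.001, -1.0]]
wrist_force: [0.1, 7.5, -2.6]
gripper_width: 0.407
gripper_force: 30.0
```

Request:
{"api": "step_arm", "payload": {"targets": "0.05 0 0 0; 0.05 0 0 0; 0 0 0 0"}}

```text
time_s: 13.77
tcp_pos: [0.6074, 0.2258, 0.0416]
ee_rot: [[-0.2, -0.98, 0.003], [-0.98, 0.2, 0.004], [-0.004, -0.002, -1.0]]
wrist_force: [1.6, 9.0, -4.1]
gripper_width: 0.408
gripper_force: 30.0
```

Request:
{"api": "step_arm", "payload": {"targets": "0.05 0 0 0; 0.05 0 0 0; 0 0 0 0; 0 0 0 0"}}

```text
time_s: 14.1
tcp_pos: [0.6074, 0.2254, 0.0416]
ee_rot: [[-0.199, -0.98, 0.003], [-0.98, 0.199, 0.005], [-0.005, -0.002, -1.0]]
wrist_force: [1.5, 11.2, -3.6]
gripper_width: 0.399
gripper_force: 30.0
```

Stop force is about 9–10 N, but the grip is now carrying part of the weight (wrist z -3.6). I'll ease down slightly so the Vs bear the tube.

Request:
{"api": "step_arm", "payload": {"targets": "0 0 0.05 0; 0 0 0 0; 0 0 0 0; 0 0 0 0"}}

```text
time_s: 14.43
tcp_pos: [0.6074, 0.2254, 0.0416]
ee_rot: [[-0.199, -0.98, 0.003], [-0.98, 0.199, 0.005], [-0.005, -0.002, -1.0]]
wrist_force: [-0.6, 10.7, -1.6]
gripper_width: 0.408
gripper_force: 30.0
```

Request:
{"api": "step_arm", "payload": {"targets": "0 0 0.05 0; 0 0 0 0; 0 0 0 0; 0 0 0 0"}}

```text
time_s: 14.77
tcp_pos: [0.6074, 0.2254, 0.0415]
ee_rot: [[-0.199, -0.98, 0.003], [-0.98, 0.199, 0.005], [-0.005, -0.002, -1.0]]
wrist_force: [-0.6, 10.3, -0.1]
gripper_width: 0.403
gripper_force: 30.0
```

Request:
{"api": "step_arm", "payload": {"targets": "0.03 0 0 0; 0 0 0 0; 0 0 0 0; 0 0 0 0"}}

```text
time_s: 15.1
tcp_pos: [0.6074, 0.2255, 0.0416]
ee_rot: [[-0.199, -0.98, 0.004], [-0.98, 0.199, 0.005], [-0.006, -0.003, -1.0]]
wrist_force: [-1.2, 10.2, -0.6]
gripper_width: 0.406
gripper_force: 30.0
```

Request:
{"api": "step_arm", "payload": {"targets": "0 0 0 0; 0 0 0 0; 0 0 0 0; 0 0 0 0; 0 0 0 0; 0 0 0 0", "claw": 6}}

```text
time_s: 15.6
tcp_pos: [0.6063, 0.2212, 0.0404]
ee_rot: [[-0.201, -0.98, -0.001], [-0.98, 0.201, -0.001], [0.001, 0.001, -1.0]]
wrist_force: [0.2, -0.0, -0.0]
gripper_width: 0.677
gripper_force: 0.0
```

Request:
{"api": "step_arm", "payload": {"targets": "0 0 -0.5 0; 0 0 -1 0; 0 0 -2 0; 0 0 -3 0; 0 0 -3 0; 0 0 -3 0; 0 0 -3 0; 0 0 -3 0; 0 0 -2 0; 0 0 -1 0; 0 0 0 0; 0 0 0 0"}}

```text
time_s: 16.6
tcp_pos: [0.6061, 0.2219, 0.2553]
ee_rot: [[-0.2, -0.98, -0.001], [-0.98, 0.2, 0.0], [-0.0, 0.001, -1.0]]
wrist_force: [-0.9, 0.2, -2.0]
gripper_width: 0.687
gripper_force: 0.0
```

```bash
python3 - <<'E'
from h import *
c=cap('wrist','w5'); s=c['s']; R=np.array(s['ee_rot']); print(s['time_s'],s['tcp_pos'],np.round(s['ee_rot'],3).tolist())
I=c['frame'].copy(); p=[.6066,.2207,-11.55]
a=1.1
for k in (.039,.075,.106):
    q=(-.102-k*np.cos(a),-.075,.106+k*np.sin(a)); w=F(p,q); u=proj(c,w); print(k,np.round(w,3),np.round(u,1)); cv2.circle(I,(int(u[0]),int(u[1])),3,(255,0,255),-1)
cv2.imwrite('pics/w5o.png',I)
E
```

```text
16.6 [0.60608346 0.22188671 0.25529624] [[-0.2, -0.98, -0.001], [-0.98, 0.2, 0.0], [-0.0, 0.001, -1.0]]
0.039 [0.474 0.171 0.141] [471.5 143.4]
0.075 [0.458 0.174 0.173] [508.7 147.6]
0.106 [0.445 0.177 0.2  ] [545.3 152.6]
```

View pics/w5o.png

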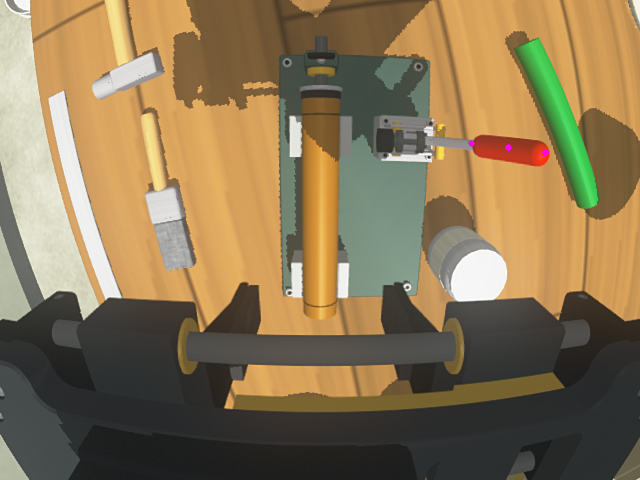

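Tube bears on the stop disc (black face at (320,90)), bedded in both blocks, and my handle prediction falls on the red grip (471–545, 143–153). Next I close the fingers and move beside the handle's upper side, then push it along its arc.

Request:
{"api": "step_arm", "payload": {"targets": "0.6 1 0 0; 1.2 2 0 0; 1.5 2.4 0 0; 1.5 2.4 0 0; 1.5 2.2 0 0; 1 1.2 0 0; 0.3 0.5 0 0; 0 0 0 0; 0 0 0 0; 0 0 0 0", "claw": 0}}

```text
time_s: 17.48
tcp_pos: [0.4775, 0.1714, 0.2549]
ee_rot: [[-0.2, -0.98, -0.001], [-0.98, 0.2, -0.001], [0.001, 0.0, -1.0]]
wrist_force: [-0.1, 0.2, -0.2]
gripper_width: 0.037
gripper_force: 0.0
```

```bash
python3 - <<'E'
from h import *
p=[.6066,.2207,-11.55]; s=sense(); print(s['gripper_width'],s['tcp_pos'])
for q in [(-.12,-.075,.215),(-.12,-.075,.190),(-.177,-.075,.112)]: print(toolshift(F(p,q),s))
E
```

```text
0.037169788607102655 [0.47750369 0.17136529 0.25487671]
[0.07858833 0.337716   3.98789054]
[0.0767197  0.3365394  6.48788956]
[ 0.06994026  6.0328677  14.29056846]
```

Request:
{"api": "step_arm", "payload": {"targets": "0.1 0 1 0; 0 0 2 0; 0 0 2 0; 0 0 1 0; 0 0 0.5 0; 0 0 0 0; 0 0 0 0"}}

```text
time_s: 18.07
tcp_pos: [0.4772, 0.1702, 0.1908]
ee_rot: [[-0.2, -0.98, 0.001], [-0.98, 0.2, -0.0], [-0.0, -0.001, -1.0]]
wrist_force: [0.1, 0.7, -0.9]
gripper_width: 0.002
gripper_force: 0.0
```

Request:
{"api": "step_arm", "payload": {"targets": "0 0.3 0 0; 0 0.4 0.2 0; 0 0.5 0.25 0; 0 0.5 0.3 0; 0 0.5 0.3 0; 0 0.4 0.4 0; 0 0 0 0"}}

```text
time_s: 18.65
tcp_pos: [0.4493, 0.1748, 0.1751]
ee_rot: [[-0.2, -0.98, -0.002], [-0.98, 0.2, -0.001], [0.001, 0.002, -1.0]]
wrist_force: [-0.0, -0.4, -0.5]
gripper_width: 0.006
gripper_force: 0.0
```

Request:
{"api": "step_arm", "payload": {"targets": "0 0.4 0.4 0; 0 0.4 0.4 0; 0 0.4 0.5 0; 0 0.4 0.5 0; 0 0.3 0.5 0; 0 0.3 0.5 0; 0 0.2 0.5 0; 0 0.2 0.5 0"}}

```text
time_s: 19.32
tcp_pos: [0.4251, 0.1803, 0.1374]
ee_rot: [[-0.2, -0.98, -0.001], [-0.98, 0.2, -0.0], [0.001, 0.001, -1.0]]
wrist_force: [0.1, -0.1, 2.1]
gripper_width: 0.006
gripper_force: 0.7
```

```bash
python3 - <<'E'
from h import *
p=[.6066,.2207,-11.55]; s=sense(); print(s['tcp_pos'],s['wrist_force'],toolshift(F(p,(-.177,-.075,.112)),s))
c=cap('side','s6'); h=cv2.cvtColor(c['frame'],cv2.COLOR_BGR2HSV).astype(int)
m=((h[...,0]<6)|(h[...,0]>174))&(h[...,1]>180)&(h[...,2]>80); m[:260]=0;m[:,:220]=0;m[400:]=0;m[:,330:]=0
v,u=np.where(m); print(len(u),u.min(),u.max(),v.min(),v.max(),u.mean(),v.mean())
for th in (1.1,.9,.7,.5,.3,.1,-.03): print(th,np.round([proj(c,F(p,(-.102-k*np.cos(th),-.075,.106+k*np.sin(th)))) for k in(.04,.075,.106)]).tolist())
E
```

```text
[0.42509605 0.18026083 0.13735726] [ 0.07123506 -0.08971491  2.13657237] [-0.09763216  0.72540787  2.53607707]
77 273 289 334 347 279.6233766233766 340.45454545454544
1.1 [[264.0, 324.0], [270.0, 320.0], [275.0, 315.0]]
0.9 [[267.0, 327.0], [275.0, 325.0], [283.0, 323.0]]
0.7 [[270.0, 330.0], [280.0, 331.0], [290.0, 332.0]]
0.5 [[272.0, 333.0], [284.0, 337.0], [295.0, 340.0]]
0.3 [[273.0, 336.0], [287.0, 342.0], [299.0, 347.0]]
0.1 [[274.0, 338.0], [288.0, 346.0], [301.0, 354.0]]
-0.03 [[274.0, 340.0], [289.0, 349.0], [302.0, 357.0]]
```

The handle is following. I'll press it to the end.

Request:
{"api": "step_arm", "payload": {"targets": "0 0.2 0.4 0; 0 0.2 0.4 0; 0 0.2 0.4 0; 0 0.1 0.4 0; 0 0 0.4 0; 0 0 0.3 0; 0 0 0.2 0; 0 0 0 0; 0 0 0 0"}}

```text
time_s: 20.12
tcp_pos: [0.4184, 0.1818, 0.1132]
ee_rot: [[-0.2, -0.98, -0.001], [-0.98, 0.2, -0.0], [0.0, 0.001, -1.0]]
wrist_force: [-2.2, -0.3, 5.8]
gripper_width: 0.006
gripper_force: 2.9
```

Request:
{"api": "step_arm", "payload": {"targets": "0 0 0.2 0; 0 0 0.2 0; 0 0 0 0; 0 0 0 0"}}

```text
time_s: 20.45
tcp_pos: [0.4185, 0.1819, 0.1125]
ee_rot: [[-0.198, -0.98, 0.0], [-0.98, 0.198, -0.0], [0.0, -0.001, -1.0]]
wrist_force: [-11.7, -1.3, 29.2]
gripper_width: 0.003
gripper_force: 14.9
```

Hard stop reached at z = 0.1125, about what level calls for. I'll retreat and check.

Request:
{"api": "step_arm", "payload": {"targets": "0 0 -0.4 0; 0 0 -1 0; 0 0 -2 0; 0 0 -3 0; 0 0 -3 0; 0 0 -3 0; 0 0 -2 0; 0 0 -1 0; 0 0 0 0; 0 0 0 0"}}

```text
time_s: 21.28
tcp_pos: [0.418, 0.1816, 0.2618]
ee_rot: [[-0.2, -0.98, -0.002], [-0.98, 0.2, -0.0], [0.001, 0.002, -1.0]]
wrist_force: [-0.7, 0.5, -0.9]
gripper_width: 0.004
gripper_force: 0.0
```

```bash
python3 - <<'E'
from h import *
c=cap('side','s7'); t=cap('wrist','w7'); s=sense(); print(s['time_s'],s['tcp_pos'],s['wrist_force'])
A=cv2.resize(c['frame'][270:430,140:340],None,fx=3,fy=3,interpolation=2); cv2.imwrite('pics/s7c.png',A)
E
```

```text
21.3833 [0.41772564 0.18117968 0.26091335] [ 0.21062233  0.29231689 -0.13367537]
```

View pics/s7c.png

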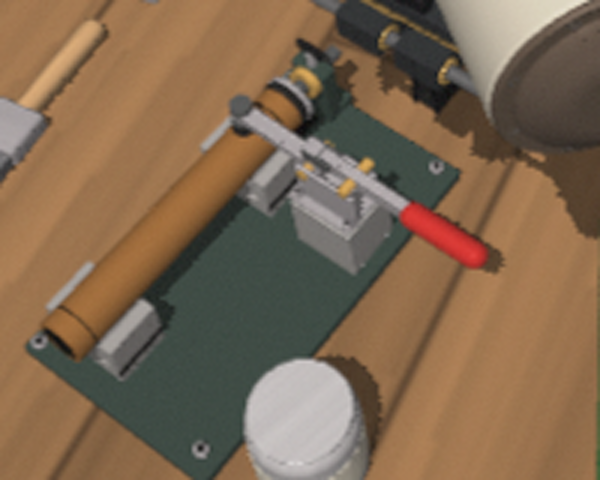

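The handle is level (red grip at 405–480, 210–255), the clamp arm lies over the tube with its pad down (240,105), and the tube is bedded against the stop disc. The robot is clear, so I'm handing in.

```bash
python3 -c "
from station import r; print(r.finish_job())"
```

```text
the job is handed in; nothing more can be done
None
```

The bronze tube is bedded in both Vs, bears on the stop (pressed at an estimated 7–10 N), and is clamped with the toggle handle fully down; I handed the job in at about 21 s, and the hand-in returned no verdict.

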